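Load the bottle drying chest from its tilt tray

TASK

Dry the washed sample bottles: lay every bottle from the drain mat into the chest's loading tray while the tray's end gate is shut, then swing the gate lever over to lower the gate and lift the tray's rear bar so that all the bottles slide through that end into the chest. Let the tray back down level and shut the gate again, and only then set the yellow air valve half open (45 degrees, lever over the green mark). Never tip the tray with its gate up, and leave the other things on the bench where they are.

Things in the scene. Friction and masses are not known exactly. Their poses are not given: they have to be found in the camera images.
- pivot (a point): pivot line of the loading tray, at the middle of its width, 100 mm above the table, on the fixed drying chest. In this frame z is up, y points along the tray to its rear end (away from the chest), x lies across it; the gate lever is on the -x side. Its yaw differs from start to start
- chest_in (a point): centre of the chest's sloping floor, y = -115 mm from the pivot, 45 mm above the table; axes as for pivot. Inside 212 (x) x 200 (y) x 120 mm high. Sides and flat roof are clear, roof top 172 mm above the table; outside it spans x = +-111 mm and y = -14 to -218 mm from the pivot. Its only opening is the mouth at the +y side, just past the tray's gate
- tray_in (a point): centre of the upper face of the steel loading tray's floor, y = 98 mm from the pivot, 100 mm above the table when level; axes as for pivot, tipping with the tray. Open on top, inside 186 (x) x 196 mm (y), walls 45 mm high, 4 mm thick; its end on the -y side is closed by the gate
- tray_bar (a point): middle of the blue lifting bar at the tray's rear end: round, 12 mm thick, 110 mm long along x; y = 245 mm and z = 70 mm from the pivot when level. It stands 25 mm higher than the tray's walls, free all round, and can turn in a gripper's pads as the tray tips. Lifting takes about 4 N
- tray (a joint): tip angle of the tray about the pivot line, rad: 0 level (resting on its stop), 0.70 fully tipped, rear end up. A damper slows it; let go, it sinks back to level by its weight. Bottles start to slide at about 0.25 to 0.45
- gate (a joint): angle of the tray's aluminium end gate (184 mm wide, 50 mm high), hinged on the pivot line at the tray floor, rad: 0 shut (upright across the tray's end), 1.57 fully lowered (flat, a bridge from the tray floor into the chest). Worked by the lever with the orange pin outside the tray; it is over-centre: by its weight it stays shut, or stays fully lowered
- gate_pin (a point): middle of the orange pin of the gate lever: round, 14 mm thick, 56 mm long along x, 80 mm from the pivot line, 150 mm to the -x side of the pivot. Gate shut: 57 mm above the pivot line and 57 mm to its +y side; swung over the top to 57 mm on the -y (chest) side, the gate is down. Takes 1 to 2 N; push it sideways, or hold it (it can turn in the pads)
- air_valve (a joint): opening of the ball valve of the dry-air feed, rad: 0 shut (lever towards +y of the pivot frame, over the red mark), 0.785 half open (over the green mark), 1.57 fully open (lever towards -x, white mark). Counter-clockwise from above opens. It stays where it is left; at the start it may be cracked open up to 0.3
- valve_axis (a point): upright turning axis of the valve at the lever's height, 250 mm above the table, y = -258 mm from the pivot; axes as for pivot. The valve sits on a copper pipe (along x, top 215 mm above the table) on the cream fan housing behind the chest (y -218 to -299 mm, 175 mm tall)
- valve_grip (a point): point on the yellow valve lever, 70 mm from its axis. The lever is a level flat bar 16 mm wide, 9 mm thick, from the axis to 90 mm out; this frame turns with it, y pointing outwards along it. Turning takes about 2 N here; nothing stands within 22 mm below it
- bottle1_mid (a point): middle of the square body of a washed plastic sample bottle lying on its side; body 56 mm long, 32 x 32 mm, white; this frame's x points along the bottle to its blue cap (27 mm wide), which ends 52 mm from this point, the other end 28 mm from it; mass about 45 g, slippery on steel. There may be 2 to 4 bottles; an absent one has no pose
- bottle2_mid (a point): middle of the square body of a washed plastic sample bottle lying on its side; body 56 mm long, 32 x 32 mm, white; this frame's x points along the bottle to its blue cap (27 mm wide), which ends 52 mm from this point, the other end 28 mm from it; mass about 45 g, slippery on steel. There may be 2 to 4 bottles; an absent one has no pose
- bottle3_mid (a point): middle of the square body of a washed plastic sample bottle lying on its side; body 56 mm long, 32 x 32 mm, white; this frame's x points along the bottle to its blue cap (27 mm wide), which ends 52 mm from this point, the other end 28 mm from it; mass about 45 g, slippery on steel. There may be 2 to 4 bottles; an absent one has no pose
- bottle4_mid (a point): middle of the square body of a washed plastic sample bottle lying on its side; body 56 mm long, 32 x 32 mm, white; this frame's x points along the bottle to its blue cap (27 mm wide), which ends 52 mm from this point, the other end 28 mm from it; mass about 45 g, slippery on steel. There may be 2 to 4 bottles; an absent one has no pose
- drain_mat: dark blue rubber drain mat on which the bottles lie, 260 x 260 mm, 8 mm thick, fixed; origin under its centre
- beaker: empty glass beaker, 72 mm wide, 95 mm tall; stands by, not to be disturbed; origin at the centre of its underside
- amber_bottle: amber glass reagent bottle with blue cap, 74 mm wide, 150 mm tall; stands by, not to be disturbed; origin at the centre of its underside
- tip_box: blue pipette-tip box with clear lid, 85 x 120 x 56 mm; stands by, not to be disturbed; origin at the centre of its underside
- pipette: white hand pipette lying down, 240 mm long; stands by, not to be disturbed; origin at the centre of its underside
- timer: white bench timer, 70 x 60 x 22 mm; stands by, not to be disturbed; origin at the centre of its underside
- tube_rack: orange tube rack with capped tubes, 70 x 200 x 98 mm; stands by, not to be disturbed; origin at the centre of its underside

How it is judged:
By the outcome, as a careful person would: the job done as asked, in the order asked, and still so for the second after the job is handed in, with the robot touching nothing.
Of bottle1, bottle2, bottle3, bottle4 only 2 to 4 are there at a start; the rules pass over those that are not, and their reading is None.
At some moment in a run one of bottle1, bottle2, bottle3, bottle4 may be knocked a few centimetres aside while the robot is not near it.
Once in a run the grip may slacken for a moment while it holds something.
It also fails if it takes over 210 s, if anything falls off the work surface, if the arm or the gripper's body presses on something with over 40 N, if the wrist force passes 120 N, or if a joint passes its speed limit or range.

ROBOT

A 7-joint arm with a two-finger parallel gripper is mounted at the origin on the work surface. World frame = base frame: x ahead of the robot, y to its left, z up, the work surface at z = 0. Lengths are in mm, angles in rad, forces in N, time in s.
With the tool pointing down it reaches from about 350 to 900 mm from the base axis. Payload 19.9 kg.
Tool frame: the origin (TCP) lies at the very end of the fingers, on their centre line; the grasp point (between the pads) lies 19 mm behind it; z points along the fingers, y is the line along which they close (so a half turn about z gives the same grasp; the last joint's range is limited). The gripper opens to 85 mm and grips with 20 to 120 N. Pads are 22 mm wide; open, the fingers measure 114 mm over their backs; the gripper's body (76 mm by 85 mm) begins 54 mm behind the grasp point. The pads swing forward as they close: fully open they stand 13 mm farther back than shut.
Start: joints at [-1.167, 0.417, -0.01, 1.614, 0.005, 1.111, -0.053], TCP at [268.91, 564.171, 231.26] pointing down, gripper open.
Joint ranges: [-2.81, 2.81], [-0.39, 2.02], [-1.27, 1.25], [0.06, 2.57], [-1.19, 4.33], [0.19, 2], [-2.82, 2.82]. Speed limits (rad/s): [1.89, 1.89, 2.39, 2.39, 3.01, 3.01, 3.01].

INTERFACE

Orientations are given as a unit quaternion [x, y, z, w].
In Python, from workcell import ctrl, eyes, ticket gives the robot as it stands.
- The arm moves only by the tool jog_arm, never from a script. Its argument "increments" is a list of rows, each a list of 5 numbers: the shift along the world's x, y, z in mm, then the turn about the world's z in rad, then the opening, from -1 (shut) to 1 (fully open), so that 0 is half open. In form: [[dx, dy, dz, yaw, claw], ...]. A call has 1 to 5 rows; each row is the pose to reach, as a shift and turn from the pose commanded when the call began; what a row does not reach only later rows make up. A row lasts 1/12 s, in which the tool goes at most 41.7 mm and 7.16 degrees, less where a joint would pass 70% of its speed; a pose out of reach is approached as far as the arm can. A call with a gripper value outside its range is refused whole. The fingers move at their own pace and stop on an object; the grip force is fixed at half the most. Time passes only in rows, so rows that repeat a pose let the fingers close. It gives the time, the measured TCP pose, the force, the opening and the grip force at its end, in the units of the state.
- ctrl.get_obs(): the state, without advancing time (a new reading comes with each control period).
- eyes.grab_frame(name): name is "scene" or "top" or "wrist"; returns the picture (384x512x3 uint8, red, green, blue); there is no depth.
- eyes.camera_info(name): a dict with "vfov" (degrees; the focal length in pixels is half the picture's height over the tangent of half this angle, whatever the lens; pixels are square), "cx", "cy" (the principal point, pixels), "xyz" and "attitude" of the camera in the world; the wrist camera has in their place "T_tool_cam" (4x4, takes a point from camera to tool coordinates, whose origin is the TCP and whose axes are the flange's). Camera axes: x right, y down, z forward; pixel columns grow to the right and rows downward; lengths in mm; the calibration is good to about 2 mm. The wrist camera is an equidistant fisheye: a pixel r from the principal point sees the ray r / f radians off the axis. A picture is of the moment at which its call begins: read the wrist's pose just before it. camera_info takes no time and is no camera call.
- ticket.sign_off(): hands the job in; it is judged then, once.
The state is a dict: "time": time; "joint_pos": joint angles; "qd": joint speeds; "effort": joint torques, N m; "eef_pos": TCP position; "eef_rot": TCP orientation; "contact_force": force on the tool from outside, world axes, zero at the start; "torque": the same for the moment, N m; "width": opening from 0.0 (shut) to 1.0 (fully open); "finger_force": force on a finger pad.
Only numpy, scipy, OpenCV 4.12 (cv2) and the standard library are available. Lean on these libraries where they do the work, as an engineer would, in place of code of your own. Each camera call takes 0.05 s, during which the arm holds its last target. There are 200 camera calls.

## Working session

There is one attempt and no reset: what is moved stays moved. The work goes in short steps, Python scripts to look and compute and a tool call to move; the robot and the scene stay as the last step left them, time stands still between calls to the robot, and variables do not carry over. Pictures are saved under pics/ and viewed, at most 14 in all, crops included, and the job is handed in when it is done.

Besides the shell and the picture viewer there is one more tool, called as name(argument=value, ...), one argument or row to a line, values as JSON. jog_arm: Moves the arm, as the interface text tells. Its arguments: {"type":"object","properties":{"increments":{"type":"array"}},"required":["increments"]}

```bash
mkdir -p pics; ls
cat > h.py <<'E'
import numpy as np, cv2
from scipy.spatial.transform import Rotation as R
from workcell import ctrl, eyes, ticket
def save(name,fn,crop=None,scale=1):
    im=eyes.grab_frame(name)[:,:,::-1]
    cv2.imwrite('pics/raw_'+fn,im)
    if crop: im=im[crop[1]:crop[3],crop[0]:crop[2]]
    cv2.imwrite('pics/'+fn,cv2.resize(im,None,fx=scale,fy=scale,interpolation=cv2.INTER_CUBIC))
def cam(name):
    i=eyes.camera_info(name); f=192/np.tan(np.radians(i['vfov'])/2)
    return i,f
def rot(a):
    a=np.array(a,float)
    return a if a.shape==(3,3) else R.from_quat(a).as_matrix()
def ray(name,u,v,obs=None):
    i,f=cam(name)
    if name!='wrist':
        d=rot(i['attitude'])@np.array([(u-i['cx'])/f,(v-i['cy'])/f,1]); return np.array(i['xyz'],float),d
    x,y=u-i['cx'],v-i['cy'];r=np.hypot(x,y)+1e-9;t=r/f
    d=np.array([np.sin(t)*x/r,np.sin(t)*y/r,np.cos(t)])
    T=np.array(i['T_tool_cam']);Rw=R.from_quat(obs['eef_rot']).as_matrix()
    return np.array(obs['eef_pos'])+Rw@T[:3,3],Rw@T[:3,:3]@d
def hit(name,u,v,z,obs=None):
    o,d=ray(name,u,v,obs); return o+d*(z-o[2])/d[2]
def proj(name,p):
    i,f=cam(name); q=rot(i['attitude']).T@(np.array(p,float)-np.array(i['xyz'])); return i['cx']+f*q[0]/q[2],i['cy']+f*q[1]/q[2]
E
python3 - <<'E'
from h import *
o=ctrl.get_obs();print(o)
for n in('scene','top','wrist'):print(n,eyes.camera_info(n))
save('top','top1.png',scale=1.5);save('scene','scene1.png',scale=1.5)
E
```

```text
pics
{'time': 0.0, 'joint_pos': array([-1.16748612,  0.41797644, -0.0103252 ,  1.61418992,  0.00473382,
        1.11070658, -0.05298754]), 'qd': array([-0.00043982,  0.00104937, -0.00035139, -0.0018003 ,  0.0006173 ,
       -0.00154853, -0.00024084]), 'effort': array([ 8.23619666e-04, -8.64446139e+01,  6.79653157e-01, -4.34919047e+01,
        1.91230187e-02,  7.27889928e-03, -1.00864239e-05]), 'eef_pos': array([268.78137269, 563.85563583, 230.65202405]), 'eef_rot': array([ 2.20548723e-01,  9.75375756e-01, -6.23120780e-04, -8.22945248e-05]), 'contact_force': array([-0.72244795,  0.52620037, -0.4124739 ]), 'torque': array([ 0.01335672, -0.01039748,  0.00441302]), 'finger_force': 0.0, 'width': 0.999307052028281}
scene {'vfov': 47.25447200587579, 'cx': 257.1633503761051, 'cy': 193.0494146598976, 'xyz': array([1677.42253038,  324.20734989,  921.48637538]), 'attitude': array([ 0.53701912,  0.6984026 , -0.37736627, -0.28537515])}
top {'vfov': 50.60940049798029, 'cx': 260.1501615370878, 'cy': 196.33802190147517, 'xyz': array([ 446.56731112,   14.80734355, 1255.49977584]), 'attitude': array([ 0.7083157 , -0.7044142 ,  0.03539966, -0.0289199 ])}
wrist {'vfov': 65.70646984690485, 'cx': 255.12525745676592, 'cy': 187.92833432813623, 'T_tool_cam': array([[-2.44712589e-04, -9.47171414e-01, -3.20727693e-01,
         8.06014904e+01],
       [ 9.99999868e-01, -8.67755780e-05, -5.06726464e-04,
         2.62954590e+00],
       [ 4.52125490e-04, -3.20727774e-01,  9.47171310e-01,
        -1.43078347e+02],
       [ 0.00000000e+00,  0.00000000e+00,  0.00000000e+00,
         1.00000000e+00]])}
```

View pics/top1.png

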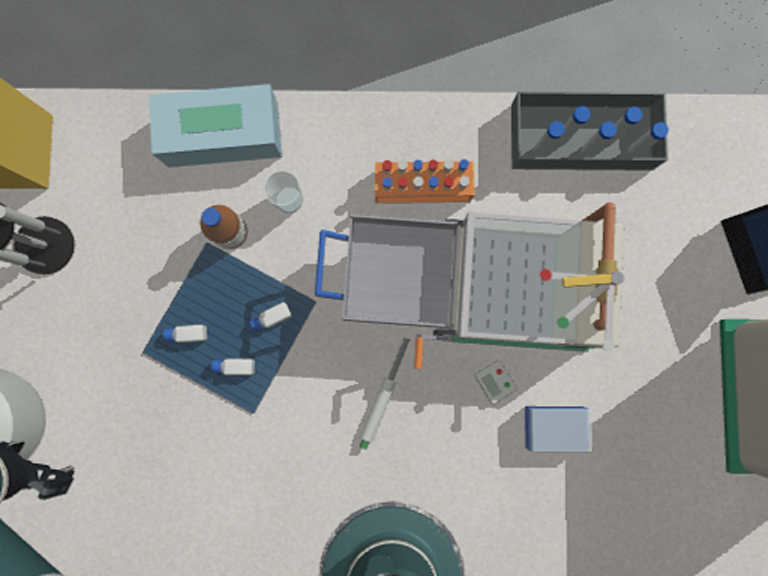

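View pics/scene1.png

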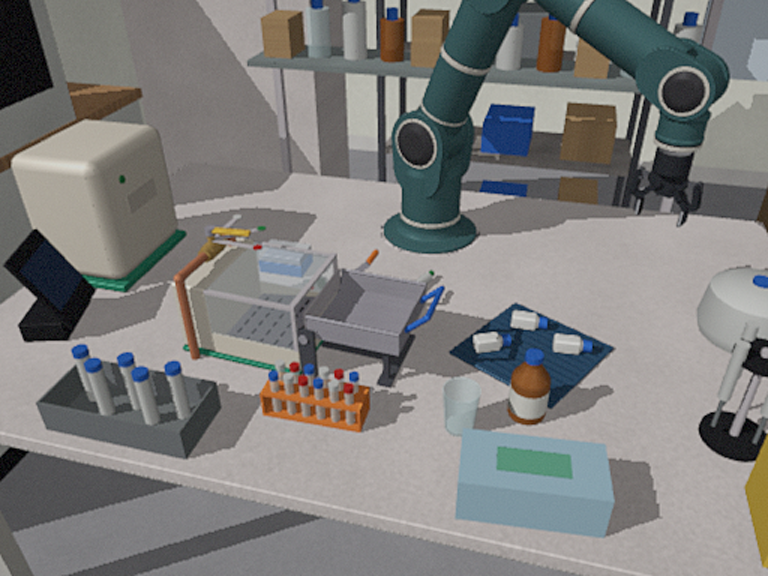

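The top view shows three bottles on the mat: (190,333), (276,315) and (238,367). The tray is at (400,270), the blue bar at (320,265), the orange pin at (419,352), and the yellow lever runs from (618,278) to (565,282). I'll enlarge for accuracy.

Run:
```python
import cv2
im=cv2.imread('pics/raw_top1.png')
cv2.imwrite('pics/c1.png',cv2.resize(im[130:280,90:290],None,fx=4,fy=4,interpolation=cv2.INTER_CUBIC))
cv2.imwrite('pics/c2.png',cv2.resize(im[130:260,220:420],None,fx=4,fy=4,interpolation=cv2.INTER_CUBIC))
```

```text
(no output)
```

View pics/c1.png

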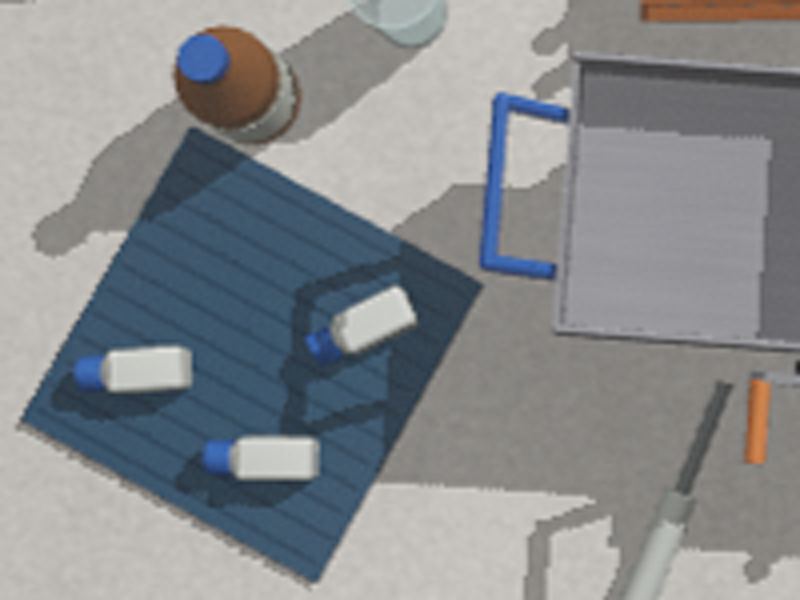

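View pics/c2.png

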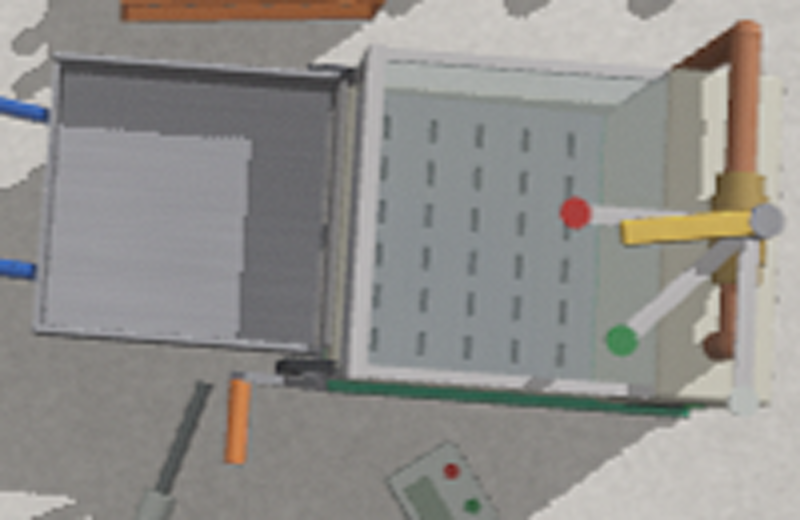

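Run:
```python
from h import *
from scipy.optimize import least_squares
c1=lambda u,v:(90+u/4,130+v/4); c2=lambda u,v:(220+u/4,130+v/4)
# (pixel, local xyz in pivot frame with z world)
P=[(c1(496,181),(0,245,170)),(c1(757.5,420),(-150,57,157)),(c2(766,220),(0,-258,255)),(c2(57,57),(95,198,145)),(c2(38,331),(-95,198,145))]
M=np.array([hit('top',*p,l[2])[:2] for p,l in P]);L=np.array([l[:2] for p,l in P],float)
def f(q,full=False):
    c,s=np.cos(q[2]),np.sin(q[2]);return ((L@np.array([[c,s],[-s,c]])+q[:2])-M).ravel()
q=least_squares(f,[400,-300,np.pi/2]).x
print(q,f(q).round(1).reshape(-1,2),M.round(0))
t=hit('top',*c2(626,234),254)[:2];a=hit('top',*c2(766,220),254)[:2]
print('lever',np.arctan2(*(t-a)[::-1])-(q[2]+np.pi/2),np.linalg.norm(t-a))
for n,b,c in(('A',(149,368),(90,373)),('B',(374,320),(323,346)),('C',(275,458),(218,456))):
    B=hit('top',*c1(*b),38);C=hit('top',*c1(*c),34);d=C-B
    print(n,B.round(0),'ang',np.arctan2(d[1],d[0]).round(2),np.hypot(*d[:2]).round(0))
for u,v in((20,425),(195,128),(482,285),(315,583)):print('mat',hit('top',*c1(u,v),8).round(0))
for n,p,z in(('beaker',(284/1.5,190/1.5),50),('amber',(210/1.5,216/1.5),150),('rack',(475/1.5,180/1.5),98)):print(n,hit('top',*p,z).round(0))
o=ctrl.get_obs(); Rm=rot(o['eef_rot']); print(Rm.round(2))
```

```text
[ 5.85894086e+02 -1.14218534e+02 -6.43470854e-02] [[-0.3  0.5]
 [-2.7 -0.3]
 [ 0.8 -0.9]
 [ 0.7 -0.3]
 [ 1.5  1. ]] [[ 602.  130.]
 [ 443.  -47.]
 [ 568. -371.]
 [ 693.   78.]
 [ 502.   88.]]
lever 0.17019458536628296 88.12450666537825
A [478. 400.  38.] ang 1.66 45.0
B [515. 233.  38.] ang 2.04 43.0
C [412. 305.  38.] ang 1.54 43.0
mat [435. 506.   8.]
mat [665. 381.   8.]
mat [544. 156.   8.]
mat [318. 279.   8.]
beaker [767. 219.  50.]
amber [690. 337. 150.]
rack [ 777. -159.   98.]
[[-0.9   0.43 -0.  ]
 [ 0.43  0.9  -0.  ]
 [-0.   -0.   -1.  ]]
```

jog_arm(
  increments=[
    [40,-32,-10,-0.12,0.4],
    [80,-64,-20,-0.24,0.4],
    [120,-96,-30,-0.36,0.4],
    [160,-128,-40,-0.48,0.4],
    [185,-146,-50,-0.6,0.4],
  ],
)

```text
time: 0.52
eef_pos: [430.0, 435.9, 189.1]
eef_rot: [0.501, 0.865, 0.0, 0.0]
contact_force: [0.3, 1.2, 0.0]
width: 0.703
finger_force: 0.0
```

jog_arm(
  increments=[
    [24,-18,-20,-0.12,0.4],
    [24,-18,-40,-0.24,0.4],
    [24,-18,-50,-0.36,0.4],
    [24,-18,-50,-0.436,0.4],
    [24,-18,-50,-0.436,0.4],
  ],
)

```text
time: 0.93
eef_pos: [452.4, 419.0, 138.1]
eef_rot: [0.676, 0.737, -0.001, 0.0]
contact_force: [0.3, 0.7, 0.8]
width: 0.701
finger_force: 0.0
```

jog_arm(
  increments=[
    [13,-10,0,0,0.4],
    [26,-19,0,0,0.4],
    [26,-19,-20,0,0.4],
    [26,-19,-20,0,0.4],
  ],
)

```text
time: 1.27
eef_pos: [478.4, 399.2, 117.0]
eef_rot: [0.674, 0.739, -0.001, -0.0]
contact_force: [-0.8, -0.7, -0.6]
width: 0.702
finger_force: 0.0
```

```bash
cat >> h.py <<'E'
def bottles(show=True):
    im=eyes.grab_frame('top'); h=cv2.cvtColor(im,cv2.COLOR_RGB2HSV)
    poly=np.array([proj('top',p) for p in((435,506,8),(665,381,8),(544,156,8),(318,279,8))],np.int32)
    m=np.zeros(im.shape[:2],np.uint8);cv2.fillPoly(m,[poly],255)
    w=((h[...,1]<60)&(h[...,2]>150)&(m>0)).astype(np.uint8)
    for c in cv2.findContours(w,cv2.RETR_EXTERNAL,cv2.CHAIN_APPROX_NONE)[0]:
        if cv2.contourArea(c)<60: continue
        r=cv2.minAreaRect(c); bx=cv2.boxPoints(r); P=np.array([hit('top',*p,36)[:2] for p in bx])
        e=max((P[1]-P[0],P[2]-P[1]),key=np.linalg.norm); s=sorted((np.linalg.norm(P[1]-P[0]),np.linalg.norm(P[2]-P[1])))
        print('bottle',P.mean(0).round(0),'axis',round(float(np.arctan2(e[1],e[0])%np.pi),2),'size',np.round(s))
E
python3 - <<'E'
from h import *
bottles()
o=ctrl.get_obs(); print(o['eef_pos']);save('wrist','w1.png')
E
```

```text
bottle [414. 307.] axis 1.58 size [30. 59.]
bottle [478. 402.] axis 1.58 size [30. 60.]
bottle [518. 235.] axis 2.02 size [30. 56.]
[478.02409546 399.92099447 118.17623562]
```

View pics/w1.png

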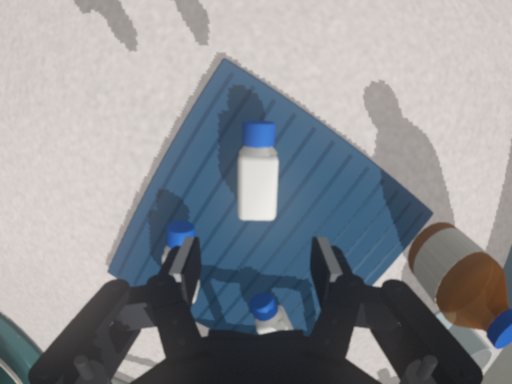

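The bottle's body is at (258,185) in the wrist view, between the finger lines. I'll check it against the model.

Run:
```python
from h import *
o=ctrl.get_obs()
print(hit('wrist',258,188,40,o),hit('wrist',260,135,35,o),hit('wrist',257,218,40,o))
```

```text
[482.54394916 409.37271177  40.        ] [480.21086692 450.65888622  35.        ] [484.20340894 383.42783035  40.        ]
```

jog_arm(
  increments=[
    [3,5,-40,0,0.4],
    [3,5,-75,0,0.4],
    [3,5,-103,0,0.4],
    [3,5,-103,0,0.4],
    [3,5,-103,0,-1],
  ],
)

```text
time: 1.78
eef_pos: [481.2, 405.6, 16.5]
eef_rot: [0.674, 0.739, -0.001, -0.0]
contact_force: [-0.3, 0.1, 1.2]
width: 0.577
finger_force: 0.0
```

jog_arm(
  increments=[
    [0,0,0,0,-1],
    [0,0,0,0,-1],
    [0,0,0,0,-1],
    [0,0,0,0,-1],
    [0,0,0,0,-1],
  ],
)

```text
time: 2.2
eef_pos: [482.8, 406.6, 18.9]
eef_rot: [0.674, 0.738, 0.002, 0.0]
contact_force: [-0.6, -0.9, 10.5]
width: 0.36
finger_force: 60.9
```

jog_arm(
  increments=[
    [0,0,40,0,-1],
    [0,0,80,0,-1],
    [0,0,120,0,-1],
    [0,0,160,0,-1],
    [0,0,180,0,-1],
  ],
)

```text
time: 2.62
eef_pos: [483.1, 406.3, 203.3]
eef_rot: [0.675, 0.738, 0.004, 0.0]
contact_force: [0.6, 0.2, -0.7]
width: 0.359
finger_force: 60.0
```

jog_arm(
  increments=[
    [7,-39,20,-0.05,-1],
    [14,-78,20,-0.1,-1],
    [21,-117,20,-0.15,-1],
    [28,-156,20,-0.15,-1],
    [35,-195,20,-0.15,-1],
  ],
)

```text
time: 3.03
eef_pos: [516.9, 208.7, 218.1]
eef_rot: [0.728, 0.686, 0.001, 0.0]
contact_force: [0.3, 0.0, -0.1]
width: 0.358
finger_force: 59.9
```

jog_arm(
  increments=[
    [7,-39,0,0,-1],
    [14,-78,0,0,-1],
    [21,-117,0,0,-1],
    [28,-156,0,0,-1],
    [31,-185,0,0,-1],
  ],
)

```text
time: 3.45
eef_pos: [548.2, 22.0, 218.1]
eef_rot: [0.729, 0.685, 0.001, 0.001]
contact_force: [-0.3, 0.2, -0.8]
width: 0.362
finger_force: 59.9
```

jog_arm(
  increments=[
    [1,-2,-40,0,-1],
    [1,-2,-75,0,-1],
    [1,-2,-95,0,-1],
    [1,-2,-104,0,-1],
    [1,-2,-104,0,-1],
  ],
)

```text
time: 3.87
eef_pos: [548.5, 23.4, 112.1]
eef_rot: [0.728, 0.686, -0.0, -0.0]
contact_force: [0.1, 0.2, -0.7]
width: 0.361
finger_force: 61.0
```

jog_arm(
  increments=[
    [0,0,0,0,0.05],
    [0,0,0,0,0.05],
    [0,0,0,0,0.05],
    [0,0,40,0,0.05],
    [0,0,80,0,0.05],
  ],
)

```text
time: 4.28
eef_pos: [547.7, 23.2, 192.7]
eef_rot: [0.728, 0.686, -0.001, -0.001]
contact_force: [-0.1, -0.8, 0.9]
width: 0.522
finger_force: 0.0
```

Run:
```python
from h import *
bottles()
```

```text
bottle [414. 310.] axis 1.58 size [30. 54.]
bottle [518. 236.] axis 2.02 size [31. 58.]
```

jog_arm(
  increments=[
    [-16,36,15,0.05,0.4],
    [-32,72,15,0.05,0.4],
    [-48,108,15,0.05,0.4],
    [-64,144,15,0.05,0.4],
    [-80,180,15,0.05,0.4],
  ],
)

```text
time: 4.75
eef_pos: [467.9, 205.2, 208.4]
eef_rot: [0.711, 0.704, 0.001, 0.0]
contact_force: [1.1, -0.1, -0.9]
width: 0.702
finger_force: 0.0
```

jog_arm(
  increments=[
    [-16,36,0,0,0.4],
    [-32,72,0,0,0.4],
    [-49,108,-10,0,0.4],
    [-49,108,-50,0,0.4],
    [-49,108,-90,0,0.4],
  ],
)

```text
time: 5.17
eef_pos: [419.5, 314.9, 118.2]
eef_rot: [0.709, 0.705, 0.003, -0.0]
contact_force: [1.6, -0.6, -1.3]
width: 0.701
finger_force: 0.0
```

Run:
```python
from h import *
bottles()
o=ctrl.get_obs(); print(o['eef_pos'],o['eef_rot']);save('wrist','w2.png')
```

```text
bottle [414. 304.] axis 1.58 size [30. 59.]
bottle [518. 235.] axis 2.02 size [30. 56.]
[416.7105011  310.90255565 110.27823627] [ 7.09632144e-01  7.04566868e-01 -2.78169366e-03 -1.00167132e-04]
```

View pics/w2.png

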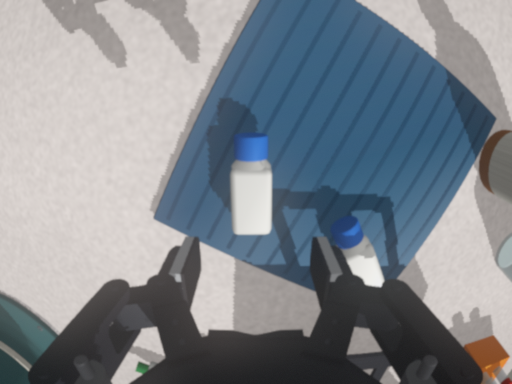

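The second bottle's body spans (252,162) to (252,234), with the cap above it.

Run:
```python
from h import *
o=ctrl.get_obs(); print(o['eef_pos'])
print(hit('wrist',252,200,40,o),hit('wrist',252,232,40,o))
```

```text
[417.35768913 310.11936309 113.50502561]
[417.4136802  310.49525862  40.        ] [417.04106391 282.38283315  40.        ]
```

jog_arm(
  increments=[
    [0,0,-40,0,0.4],
    [0,0,-75,0,0.4],
    [0,0,-94,0,0.4],
    [0,0,-94,0,0.4],
    [0,0,-94,0,-1],
  ],
)

```text
time: 5.68
eef_pos: [420.7, 311.6, 25.0]
eef_rot: [0.711, 0.703, 0.0, 0.0]
contact_force: [-0.6, 0.1, 0.6]
width: 0.577
finger_force: 0.0
```

jog_arm(
  increments=[
    [0,0,0,0,-1],
    [0,0,0,0,-1],
    [0,0,0,0,-1],
    [0,0,0,0,-1],
    [0,0,0,0,-1],
  ],
)

```text
time: 6.1
eef_pos: [421.1, 312.3, 26.0]
eef_rot: [0.711, 0.703, 0.002, 0.0]
contact_force: [-1.4, -1.7, 13.1]
width: 0.359
finger_force: 58.8
```

jog_arm(
  increments=[
    [0,0,40,0,-1],
    [0,0,80,0,-1],
    [0,0,120,0,-1],
    [0,0,160,0,-1],
    [0,0,195,0,-1],
  ],
)

```text
time: 6.52
eef_pos: [420.1, 311.3, 223.2]
eef_rot: [0.711, 0.703, 0.002, -0.0]
contact_force: [-0.0, -0.5, 0.1]
width: 0.357
finger_force: 60.5
```

jog_arm(
  increments=[
    [22,-30,10,-0.05,-1],
    [44,-60,10,-0.05,-1],
    [66,-90,10,-0.05,-1],
    [88,-120,10,-0.05,-1],
    [110,-150,10,-0.05,-1],
  ],
)

```text
time: 6.93
eef_pos: [530.7, 159.9, 230.8]
eef_rot: [0.728, 0.686, 0.002, 0.0]
contact_force: [0.7, 1.5, -0.6]
width: 0.357
finger_force: 60.6
```

jog_arm(
  increments=[
    [22,-30,0,0,-1],
    [44,-60,0,0,-1],
    [66,-90,0,0,-1],
    [88,-120,0,0,-1],
    [109,-149,0,0,-1],
  ],
)

```text
time: 7.35
eef_pos: [639.8, 10.6, 230.8]
eef_rot: [0.728, 0.686, 0.001, 0.001]
contact_force: [0.7, 0.6, 0.1]
width: 0.357
finger_force: 60.6
```

jog_arm(
  increments=[
    [0,0,-20,0,-1],
    [0,0,-50,0,-1],
    [0,0,-80,0,-1],
    [0,0,-80,0,-1],
  ],
)

```text
time: 7.68
eef_pos: [636.5, 12.5, 145.2]
eef_rot: [0.728, 0.685, -0.002, -0.002]
contact_force: [-1.1, -0.5, -1.3]
width: 0.356
finger_force: 60.6
```

jog_arm(
  increments=[
    [1,0,-15,0,-1],
    [1,0,-27,0,-1],
    [1,0,-27,0,-1],
    [1,0,-27,0,-1],
  ],
)

```text
time: 8.02
eef_pos: [640.0, 12.5, 122.5]
eef_rot: [0.728, 0.686, 0.0, 0.0]
contact_force: [0.2, -0.1, 0.3]
width: 0.354
finger_force: 60.6
```

jog_arm(
  increments=[
    [0,0,0,0,0.05],
    [0,0,0,0,0.05],
    [0,0,0,0,0.05],
    [0,0,40,0,0.05],
    [0,0,80,0,0.05],
  ],
)

```text
time: 8.43
eef_pos: [638.6, 12.3, 201.0]
eef_rot: [0.728, 0.686, -0.002, -0.001]
contact_force: [1.2, 1.1, 1.1]
width: 0.527
finger_force: 0.0
```

Run:
```python
from h import *
bottles()
```

```text
bottle [518. 237.] axis 2.01 size [27. 59.]
```

jog_arm(
  increments=[
    [-17,32,20,0.1,0.4],
    [-34,64,20,0.2,0.4],
    [-51,96,20,0.3,0.4],
    [-68,128,20,0.4,0.4],
    [-85,160,20,0.5,0.4],
  ],
)

```text
time: 8.9
eef_pos: [553.9, 173.8, 222.0]
eef_rot: [0.534, 0.846, 0.0, 0.0]
contact_force: [0.6, 0.2, 0.1]
width: 0.698
finger_force: 0.0
```

jog_arm(
  increments=[
    [-17,32,-10,0.01,0.4],
    [-34,64,-30,0.01,0.4],
    [-34,66,-70,0.01,0.4],
    [-34,66,-105,0.01,0.4],
    [-34,66,-105,0.01,0.4],
  ],
)

```text
time: 9.32
eef_pos: [517.7, 237.8, 111.1]
eef_rot: [0.531, 0.847, -0.003, -0.002]
contact_force: [-0.7, -0.6, -1.0]
width: 0.699
finger_force: 0.0
```

Run:
```python
from h import *
bottles()
save('wrist','w3.png')
o=ctrl.get_obs(); print(o['eef_pos'],o['eef_rot'])
```

```text
bottle [558. 256.] axis 0.72 size [ 38. 132.]
[520.91090993 237.90921534 116.77624525] [ 5.31785115e-01  8.46879044e-01 -6.82673662e-04 -1.00876984e-04]
```

View pics/w3.png

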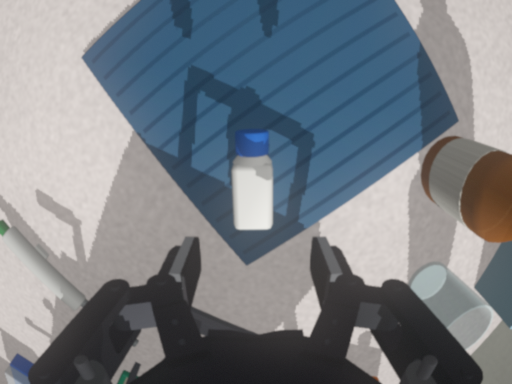

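The third bottle's body is at (253,195), nearly under the TCP as with the second.

jog_arm(
  increments=[
    [-1,3,-40,0,0.4],
    [-1,3,-75,0,0.4],
    [-1,3,-95,0,0.4],
    [-1,3,-95,0,0.4],
    [-1,3,-95,0,-1],
  ],
)

```text
time: 9.83
eef_pos: [521.1, 241.4, 23.2]
eef_rot: [0.532, 0.847, 0.001, 0.0]
contact_force: [1.0, -0.2, 1.2]
width: 0.572
finger_force: 0.0
```

jog_arm(
  increments=[
    [0,0,0,0,-1],
    [0,0,0,0,-1],
    [0,0,0,0,-1],
    [0,0,0,0,-1],
    [0,0,0,0,-1],
  ],
)

```text
time: 10.25
eef_pos: [521.5, 242.0, 24.2]
eef_rot: [0.532, 0.847, 0.002, 0.001]
contact_force: [-1.5, -0.7, 10.2]
width: 0.358
finger_force: 59.3
```

jog_arm(
  increments=[
    [0,0,40,0,-1],
    [0,0,80,0,-1],
    [0,0,120,0,-1],
    [0,0,160,0,-1],
    [0,0,205,0,-1],
  ],
)

```text
time: 10.67
eef_pos: [519.7, 241.1, 227.2]
eef_rot: [0.532, 0.847, 0.001, 0.001]
contact_force: [0.2, -0.2, -1.4]
width: 0.355
finger_force: 60.2
```

jog_arm(
  increments=[
    [8,-37,5,-0.1,-1],
    [17,-74,5,-0.2,-1],
    [25,-111,5,-0.3,-1],
    [34,-148,5,-0.4,-1],
    [42,-180,5,-0.51,-1],
  ],
)

```text
time: 11.08
eef_pos: [562.2, 58.7, 230.5]
eef_rot: [0.73, 0.683, 0.002, 0.001]
contact_force: [0.3, 0.0, 0.8]
width: 0.362
finger_force: 60.3
```

jog_arm(
  increments=[
    [8,-37,0,0,-1],
    [17,-74,0,0,-1],
    [28,-120,0,0,-1],
    [28,-120,-20,0,-1],
    [28,-120,-50,0,-1],
  ],
)

```text
time: 11.5
eef_pos: [591.8, -62.7, 182.0]
eef_rot: [0.73, 0.684, 0.003, 0.003]
contact_force: [0.6, 1.0, -1.6]
width: 0.358
finger_force: 60.3
```

jog_arm(
  increments=[
    [-2,3,-30,0,-1],
    [-2,3,-55,0,-1],
    [-2,3,-62,0,-1],
    [-2,3,-62,0,-1],
    [-2,3,-62,0,-1],
  ],
)

```text
time: 11.92
eef_pos: [588.5, -55.7, 117.8]
eef_rot: [0.728, 0.686, 0.001, 0.001]
contact_force: [-0.4, -0.6, 0.3]
width: 0.36
finger_force: 62.4
```

jog_arm(
  increments=[
    [0,0,0,0,0.05],
    [0,0,0,0,0.05],
    [0,0,0,0,0.05],
    [0,0,40,0,0.05],
    [0,0,80,0,0.05],
  ],
)

```text
time: 12.33
eef_pos: [586.6, -55.6, 195.8]
eef_rot: [0.728, 0.685, -0.002, -0.001]
contact_force: [0.9, -0.8, 1.1]
width: 0.525
finger_force: 0.0
```

jog_arm(
  increments=[
    [0,0,40,0.1,-0.1],
    [-25,10,80,0.2,-0.1],
    [-50,20,100,0.3,-0.1],
    [-75,30,100,0.4,-0.1],
    [-100,40,100,0.5,-0.1],
  ],
)

```text
time: 12.75
eef_pos: [487.1, -15.4, 297.7]
eef_rot: [0.534, 0.846, 0.001, 0.001]
contact_force: [0.3, 0.2, -0.5]
width: 0.448
finger_force: 0.0
```

Run:
```python
from h import *
save('top','top2.png',crop=(90,120,430,280),scale=2.3)
```

```text
(no output)
```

View pics/top2.png

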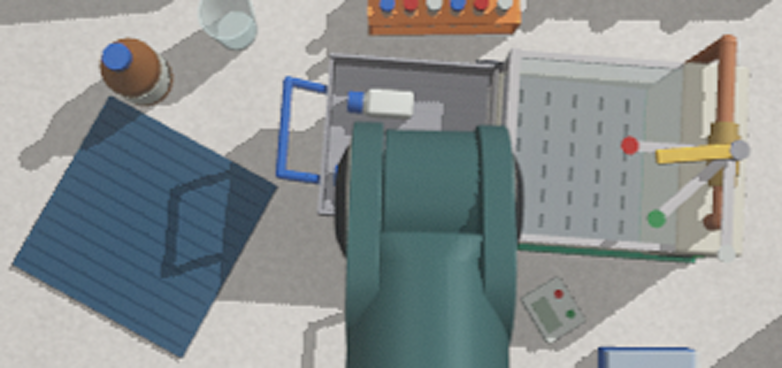

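jog_arm(
  increments=[
    [-15,-10,-10,0.12,-0.1],
    [-30,-20,-20,0.24,-0.1],
    [-46,-32,-40,0.36,-0.1],
    [-46,-32,-60,0.48,-0.1],
    [-46,-32,-80,0.6,-0.1],
  ],
)

```text
time: 13.22
eef_pos: [441.3, -48.1, 215.9]
eef_rot: [0.26, 0.966, 0.001, 0.001]
contact_force: [1.7, -0.0, 0.4]
width: 0.458
finger_force: 0.0
```

jog_arm(
  increments=[
    [0,0,0,0.12,-0.1],
    [0,0,0,0.24,-0.1],
    [0,0,0,0.36,-0.1],
    [0,0,0,0.47,-0.1],
    [0,0,0,0.47,-0.1],
  ],
)

```text
time: 13.63
eef_pos: [441.8, -47.7, 216.2]
eef_rot: [0.028, 1.0, 0.0, 0.0]
contact_force: [0.1, -0.3, 0.5]
width: 0.449
finger_force: 0.0
```

Run:
```python
from h import *
save('wrist','w4.png')
o=ctrl.get_obs(); print(o['eef_pos'],o['eef_rot'],o['joint_pos'])
```

```text
[441.8268484  -47.69573445 216.18781361] [3.13875057e-02 9.99507255e-01 3.11630715e-05 2.65789967e-04] [-0.32824627  0.10847521  0.39308474  2.06934261 -0.05031856  0.9720504
  1.59912225]
```

View pics/w4.png

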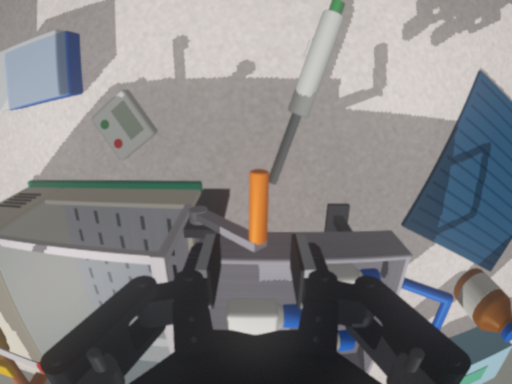

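The pin spans (259,172) to (259,243), between the finger tips. The bottle near (250,315) is visible in the tray.

Run:
```python
from h import *
o=ctrl.get_obs()
for v in(172,207,243):print(hit('wrist',259,v,160,o))
q=o['eef_rot'];print(2*np.arctan2(q[1],q[0])-np.pi/2)
```

```text
[418.14408097 -41.90182266 160.        ]
[444.38373228 -43.44642383 160.        ]
[474.19374393 -45.17249072 160.        ]
1.5080110011454795
```

jog_arm(
  increments=[
    [1,4,-30,0,-0.1],
    [1,4,-55,0,-0.1],
    [1,4,-76,0,-0.1],
    [1,4,-76,0,-0.1],
    [1,4,-76,0,-0.45],
  ],
)

```text
time: 14.1
eef_pos: [442.4, -43.8, 139.9]
eef_rot: [0.032, 0.999, -0.0, -0.001]
contact_force: [0.2, -0.1, 0.4]
width: 0.323
finger_force: 0.0
```

jog_arm(
  increments=[
    [0,0,0,0,-0.5],
    [0,0,0,0,-0.5],
    [0,0,0,0,-0.5],
  ],
)

```text
time: 14.35
eef_pos: [443.4, -43.5, 141.0]
eef_rot: [0.031, 1.0, 0.0, 0.001]
contact_force: [0.5, 0.3, 0.3]
width: 0.248
finger_force: 0.0
```

jog_arm(
  increments=[
    [-1,-10,8,0,-0.5],
    [-1,-20,15,0,-0.5],
    [-2,-32,20,0,-0.5],
    [-3,-44,23,0,-0.5],
    [-4,-57,24,0,-0.5],
  ],
)

```text
time: 14.77
eef_pos: [439.0, -102.2, 165.5]
eef_rot: [0.031, 1.0, 0.0, 0.001]
contact_force: [0.2, 0.3, -0.4]
width: 0.248
finger_force: 0.1
```

jog_arm(
  increments=[
    [-1,-13,-1,0,-0.5],
    [-2,-25,-4,0,-0.5],
    [-2,-37,-9,0,-0.5],
    [-3,-48,-15,0,-0.5],
    [-4,-58,-24,0,-0.5],
  ],
)

```text
time: 15.18
eef_pos: [435.0, -160.7, 141.1]
eef_rot: [0.031, 1.0, -0.0, 0.001]
contact_force: [-0.2, -0.9, 1.0]
width: 0.253
finger_force: 0.0
```

jog_arm(
  increments=[
    [0,-2,0,0,-0.5],
    [0,-3,0,0,-0.5],
    [0,-3,0,0,-0.5],
    [0,0,0,0,-0.2],
    [0,0,0,0,-0.1],
  ],
)

```text
time: 15.6
eef_pos: [435.0, -158.3, 140.4]
eef_rot: [0.03, 1.0, -0.0, 0.0]
contact_force: [-0.1, 0.5, 1.1]
width: 0.448
finger_force: 0.0
```

jog_arm(
  increments=[
    [0,0,30,0,-0.1],
    [0,0,60,0,-0.1],
    [0,30,90,0,-0.1],
    [10,60,100,0,-0.1],
    [20,90,100,0,-0.1],
  ],
)

```text
time: 16.02
eef_pos: [456.0, -67.6, 243.3]
eef_rot: [0.031, 1.0, 0.0, 0.003]
contact_force: [1.8, -0.2, -0.4]
width: 0.447
finger_force: 0.0
```

Run:
```python
from h import *
save('wrist','w5.png')
o=ctrl.get_obs(); print(o['eef_pos'])
```

```text
[457.27229368 -61.50713486 241.71394314]
```

View pics/w5.png

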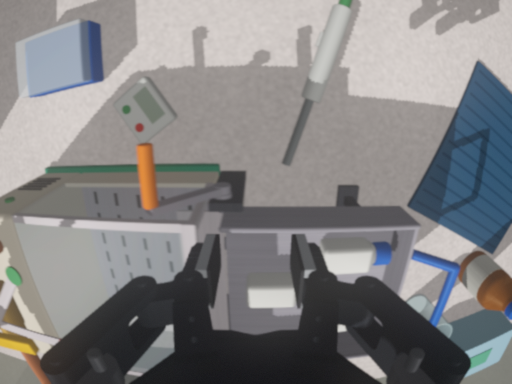

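The pin is now at (148,177) on the chest side, so the gate is down. All the bottles I can see are still in the tray. Next is the bar.

jog_arm(
  increments=[
    [29,38,0,0,0.2],
    [58,76,0,0,0.2],
    [87,114,0,0,0.2],
    [116,152,0,0,0.2],
    [145,190,0,0,0.2],
  ],
)

```text
time: 16.48
eef_pos: [582.0, 99.1, 240.2]
eef_rot: [0.03, 1.0, 0.0, 0.0]
contact_force: [1.1, -0.6, 1.0]
width: 0.602
finger_force: 0.0
```

jog_arm(
  increments=[
    [0,0,0,0,0.2],
    [0,0,0,0,0.2],
  ],
)

```text
time: 16.65
eef_pos: [581.6, 99.1, 239.2]
eef_rot: [0.029, 1.0, -0.0, -0.0]
contact_force: [-0.1, -1.1, -0.2]
width: 0.603
finger_force: 0.0
```

Run:
```python
from h import *
eyes.grab_frame('wrist')
o=ctrl.get_obs(); im=eyes.grab_frame('wrist'); print(o['eef_pos'])
h=cv2.cvtColor(im,cv2.COLOR_RGB2HSV); m=((h[...,0]>105)&(h[...,0]<125)&(h[...,1]>140)&(h[...,2]>70)).astype(np.uint8)
n,l,s,c=cv2.connectedComponentsWithStats(m)
for k in range(1,n):
    if s[k,4]>60: print(s[k],c[k].round(0))
cv2.imwrite('pics/w6.png',im[:,:,::-1])
```

```text
[581.06057575  97.33030206 239.55369976]
[  0   0  16  34 339] [ 8. 14.]
[ 250  143   62  143 1770] [290. 198.]
[209 146  20  20 363] [219. 155.]
[131 195  18  14 185] [139. 202.]
[208 237  14  16 205] [214. 245.]
[452 257  25  23 390] [464. 268.]
[  0 335  10  16 101] [  3. 342.]
[ 20 345  24  19 256] [ 32. 354.]
```

View pics/w6.png

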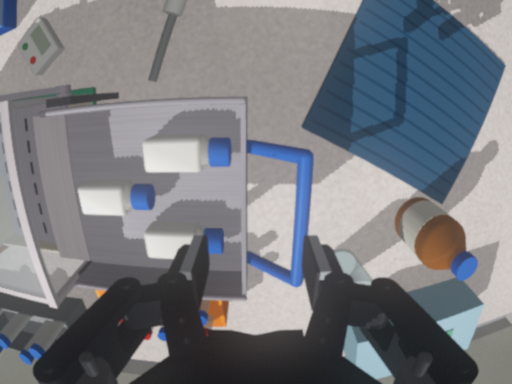

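All three bottles are in the tray, the gate is down, and the bar runs from (307,157) to (297,278).

Run:
```python
from h import *
o=ctrl.get_obs(); p=o['eef_pos']; print(p)
for u,v in((307,157),(302,218),(297,278)):print(hit('wrist',u,v,174,o), hit('wrist',u,v,174,o)-p)
```

```text
[580.88581503  96.42267335 239.84000084]
[550.56199264 137.56154225 174.        ] [-30.32382239  41.1388689  -65.84000084]
[598.78385755 133.36889384 174.        ] [ 17.89804251  36.94622049 -65.84000084]
[655.97903942 129.52706064 174.        ] [ 75.09322438  33.10438729 -65.84000084]
```

jog_arm(
  increments=[
    [11,18,0,0,0.2],
    [22,35,0,0,0.2],
    [22,35,-30,0,0.2],
    [22,35,-60,0,0.2],
    [22,35,-86,0,0.2],
  ],
)

```text
time: 17.17
eef_pos: [602.7, 130.9, 153.0]
eef_rot: [0.031, 1.0, -0.0, 0.0]
contact_force: [0.5, 0.0, -0.0]
width: 0.603
finger_force: 0.0
```

jog_arm(
  increments=[
    [0,0,0,0,0.2],
    [0,0,0,0,-1],
    [0,0,0,0,-1],
    [0,0,0,0,-1],
    [0,0,0,0,-1],
  ],
)

```text
time: 17.58
eef_pos: [604.1, 132.4, 156.1]
eef_rot: [0.03, 1.0, 0.001, 0.001]
contact_force: [-2.0, 1.8, 9.0]
width: 0.111
finger_force: 58.5
```

jog_arm(
  increments=[
    [0,0,0,0,-1],
    [0,0,0,0,-1],
    [0,0,0,0,-1],
  ],
)

```text
time: 17.83
eef_pos: [604.1, 132.5, 156.1]
eef_rot: [0.03, 1.0, 0.001, 0.001]
contact_force: [-1.4, 0.3, 8.3]
width: 0.113
finger_force: 58.5
```

jog_arm(
  increments=[
    [0,-3,10,0,-1],
    [0,-6,19,0,-1],
    [-1,-10,29,0,-1],
    [-1,-14,38,0,-1],
    [-1,-19,47,0,-1],
  ],
)

```text
time: 18.25
eef_pos: [602.8, 114.4, 203.0]
eef_rot: [0.03, 1.0, 0.001, 0.001]
contact_force: [1.8, 11.3, 1.8]
width: 0.113
finger_force: 58.6
```

jog_arm(
  increments=[
    [0,-5,9,0,-1],
    [0,-10,18,0,-1],
    [-1,-16,27,0,-1],
    [-1,-22,35,0,-1],
    [-2,-28,43,0,-1],
  ],
)

```text
time: 18.67
eef_pos: [601.0, 87.2, 246.4]
eef_rot: [0.029, 1.0, 0.002, 0.002]
contact_force: [7.7, 11.3, 3.1]
width: 0.114
finger_force: 58.4
```

jog_arm(
  increments=[
    [0,-7,8,0,-1],
    [-1,-14,15,0,-1],
    [-1,-21,23,0,-1],
    [-2,-28,30,0,-1],
    [-2,-36,36,0,-1],
  ],
)

```text
time: 19.08
eef_pos: [598.7, 52.4, 283.3]
eef_rot: [0.029, 1.0, 0.003, 0.002]
contact_force: [-8.1, 22.3, 19.5]
width: 0.114
finger_force: 59.7
```

jog_arm(
  increments=[
    [0,-5,4,0,-1],
    [-1,-11,8,0,-1],
    [-1,-11,8,0,-1],
    [-1,-11,8,0,-1],
    [-1,-11,8,0,-1],
  ],
)

```text
time: 19.5
eef_pos: [598.0, 41.6, 291.5]
eef_rot: [0.029, 1.0, 0.003, 0.002]
contact_force: [-3.6, 19.1, 20.7]
width: 0.11
finger_force: 61.4
```

jog_arm(
  increments=[
    [0,0,0,0,-1],
    [0,0,0,0,-1],
    [0,0,0,0,-1],
    [0,0,0,0,-1],
    [0,0,0,0,-1],
  ],
)

```text
time: 19.92
eef_pos: [598.0, 41.7, 291.4]
eef_rot: [0.029, 1.0, 0.003, 0.002]
contact_force: [-3.7, 18.9, 21.2]
width: 0.116
finger_force: 61.4
```

jog_arm(
  increments=[
    [0,0,0,0,-1],
    [0,0,0,0,-1],
    [0,0,0,0,-1],
    [0,0,0,0,-1],
    [0,0,0,0,-1],
  ],
)

```text
time: 20.33
eef_pos: [598.0, 41.7, 291.5]
eef_rot: [0.029, 1.0, 0.003, 0.002]
contact_force: [-3.8, 19.4, 21.2]
width: 0.115
finger_force: 61.4
```

Run:
```python
from h import *
a=eyes.grab_frame('scene')[:,:,::-1]; b=eyes.grab_frame('wrist')[:,:,::-1]; t=eyes.grab_frame('top')[:,:,::-1]
a=cv2.resize(a[130:280,100:330],(460,300)); b=cv2.resize(b,(340,255)); t=cv2.resize(t[130:250,210:430],(460,250))
c=np.zeros((560,800,3),np.uint8);c[:300,:460]=a;c[:255,460:]=b;c[305:555,:460]=t
cv2.imwrite('pics/m1.png',c)
```

```text
(no output)
```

View pics/m1.png

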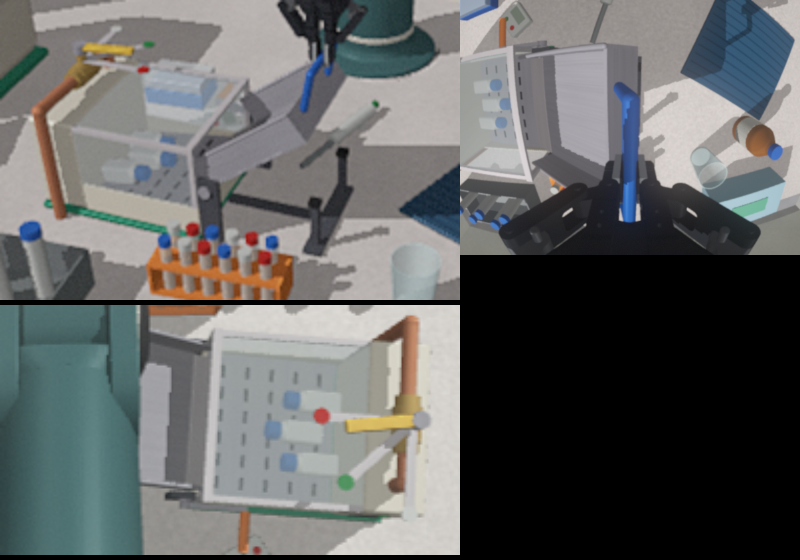

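All three bottles lie in the chest and the tray is empty. Now I'll lower the tray.

jog_arm(
  increments=[
    [0,10,-8,0,-1],
    [1,19,-14,0,-1],
    [1,26,-21,0,-1],
    [2,33,-29,0,-1],
    [2,40,-36,0,-1],
  ],
)

```text
time: 20.9
eef_pos: [600.6, 80.4, 254.3]
eef_rot: [0.029, 1.0, 0.002, 0.003]
contact_force: [7.6, 4.4, 4.0]
width: 0.114
finger_force: 60.5
```

jog_arm(
  increments=[
    [0,7,-8,0,-1],
    [1,13,-17,0,-1],
    [1,19,-25,0,-1],
    [2,25,-34,0,-1],
    [2,30,-43,0,-1],
  ],
)

```text
time: 21.32
eef_pos: [602.6, 109.9, 210.8]
eef_rot: [0.03, 1.0, 0.001, 0.002]
contact_force: [8.5, 9.0, 4.7]
width: 0.107
finger_force: 62.5
```

jog_arm(
  increments=[
    [0,4,-9,0,-1],
    [1,8,-18,0,-1],
    [1,12,-28,0,-1],
    [1,15,-37,0,-1],
    [1,18,-46,0,-1],
  ],
)

```text
time: 21.73
eef_pos: [603.9, 129.4, 165.0]
eef_rot: [0.029, 1.0, 0.002, 0.003]
contact_force: [8.6, 15.5, 4.3]
width: 0.112
finger_force: 64.1
```

jog_arm(
  increments=[
    [0,2,-4,0,-1],
    [0,3,-9,0,-1],
    [0,3,-9,0,-1],
    [0,3,-9,0,-1],
  ],
)

```text
time: 22.07
eef_pos: [604.1, 132.0, 156.2]
eef_rot: [0.029, 1.0, 0.002, 0.003]
contact_force: [8.9, 14.1, 2.8]
width: 0.115
finger_force: 64.3
```

jog_arm(
  increments=[
    [0,0,0,0,0.1],
    [0,0,0,0,0.1],
    [0,0,0,0,0.1],
    [0,0,0,0,0.1],
  ],
)

```text
time: 22.4
eef_pos: [602.1, 128.6, 154.3]
eef_rot: [0.031, 1.0, -0.0, 0.0]
contact_force: [1.0, 0.0, -0.4]
width: 0.553
finger_force: 0.0
```

jog_arm(
  increments=[
    [0,0,30,0,0.1],
    [0,0,60,0,0.1],
    [-20,-20,80,0,0.1],
    [-50,-45,85,0,-0.1],
    [-80,-70,85,0,-0.1],
  ],
)

```text
time: 22.82
eef_pos: [521.8, 58.2, 240.3]
eef_rot: [0.03, 1.0, 0.0, 0.001]
contact_force: [0.7, -2.0, 0.5]
width: 0.45
finger_force: 0.0
```

jog_arm(
  increments=[
    [-25,-30,0,0,-0.1],
    [-50,-60,0,0,-0.1],
    [-70,-95,0,0,-0.1],
    [-88,-130,0,0,-0.1],
    [-88,-165,0,0,-0.1],
  ],
)

```text
time: 23.23
eef_pos: [431.1, -107.5, 239.2]
eef_rot: [0.031, 1.0, 0.001, 0.0]
contact_force: [1.7, 0.4, 0.6]
width: 0.449
finger_force: 0.0
```

jog_arm(
  increments=[
    [2,-25,0,0,-0.1],
    [4,-51,0,0,-0.1],
    [4,-51,-20,0,-0.1],
    [4,-51,-20,0,-0.1],
  ],
)

```text
time: 23.57
eef_pos: [436.7, -157.9, 216.9]
eef_rot: [0.032, 0.999, 0.0, -0.001]
contact_force: [-1.5, 0.9, -0.5]
width: 0.453
finger_force: 0.0
```

```bash
cat >> h.py <<'E'
def pin():
    o=ctrl.get_obs(); im=eyes.grab_frame('wrist'); h=cv2.cvtColor(im,cv2.COLOR_RGB2HSV)
    m=((h[...,0]>8)&(h[...,0]<16)&(h[...,1]>170)&(h[...,2]>110)).astype(np.uint8)
    n,l,s,c=cv2.connectedComponentsWithStats(m); print(o['eef_pos'].round(1))
    for k in range(1,n):
        if s[k,4]>150: print(s[k],hit('wrist',*c[k],160,o).round(1))
E
python3 -c "
from h import *
pin()"
```

```text
[ 436.7 -157.9  216.9]
[ 246  169   18   72 1140] [ 436.2 -156.9  160. ]
```

Pin confirmed at (436,-157). I'll descend, cage it and swing it back.

jog_arm(
  increments=[
    [0,1,-30,0,-0.1],
    [0,1,-55,0,-0.1],
    [0,1,-76,0,-0.1],
    [0,1,-76,0,-0.5],
    [0,1,-76,0,-0.5],
  ],
)

```text
time: 24.03
eef_pos: [438.0, -155.4, 143.4]
eef_rot: [0.03, 1.0, 0.0, -0.001]
contact_force: [0.0, -1.0, 0.5]
width: 0.252
finger_force: 0.0
```

jog_arm(
  increments=[
    [0,0,0,0,-0.5],
    [1,10,8,0,-0.5],
    [1,20,15,0,-0.5],
    [2,32,20,0,-0.5],
    [3,44,23,0,-0.5],
  ],
)

```text
time: 24.45
eef_pos: [442.1, -111.7, 168.3]
eef_rot: [0.031, 1.0, -0.0, 0.002]
contact_force: [0.6, -0.5, -0.7]
width: 0.253
finger_force: 0.5
```

jog_arm(
  increments=[
    [1,13,1,0,-0.5],
    [2,26,0,0,-0.5],
    [2,38,-3,0,-0.5],
    [3,50,-8,0,-0.5],
    [4,61,-14,0,-0.5],
  ],
)

```text
time: 24.87
eef_pos: [445.9, -49.9, 152.9]
eef_rot: [0.03, 1.0, 0.0, 0.001]
contact_force: [0.6, -0.5, -0.6]
width: 0.25
finger_force: 0.1
```

jog_arm(
  increments=[
    [0,9,-8,0,-0.5],
    [0,13,-9,0,-0.5],
    [0,13,-9,0,-0.5],
    [0,10,-9,0,-0.2],
    [0,10,-9,0,-0.1],
  ],
)

```text
time: 25.28
eef_pos: [445.1, -41.3, 142.6]
eef_rot: [0.031, 1.0, -0.0, -0.0]
contact_force: [0.1, 0.0, -0.7]
width: 0.45
finger_force: 0.0
```

jog_arm(
  increments=[
    [0,0,0,0,-0.1],
    [0,0,25,0,-0.1],
    [0,0,55,0,-0.1],
    [0,0,80,0,-0.1],
    [0,0,80,0,-0.1],
  ],
)

```text
time: 25.7
eef_pos: [446.9, -40.6, 226.8]
eef_rot: [0.03, 1.0, 0.0, 0.003]
contact_force: [1.0, -0.2, 0.2]
width: 0.451
finger_force: 0.0
```

```bash
python3 -c "
from h import *
pin()"
```

```text
[446.9 -40.6 226.8]
[ 240  162   17   69 1002] [444.2 -44.1 160. ]
```

jog_arm(
  increments=[
    [0,0,40,-0.12,-0.1],
    [5,-20,80,-0.24,-0.1],
    [20,-55,80,-0.36,-0.1],
    [35,-90,80,-0.48,-0.1],
    [50,-125,80,-0.6,-0.1],
  ],
)

```text
time: 26.17
eef_pos: [495.8, -166.9, 302.8]
eef_rot: [0.326, 0.945, 0.0, 0.0]
contact_force: [0.5, 0.1, 0.4]
width: 0.452
finger_force: 0.0
```

jog_arm(
  increments=[
    [13,-30,0,-0.12,-0.1],
    [26,-60,0,-0.24,-0.1],
    [39,-90,0,-0.36,-0.1],
    [52,-120,0,-0.48,-0.1],
    [65,-141,0,-0.6,-0.1],
  ],
)

```text
time: 26.58
eef_pos: [560.2, -309.2, 301.4]
eef_rot: [0.592, 0.806, -0.001, -0.001]
contact_force: [-0.7, 0.1, 0.1]
width: 0.455
finger_force: 0.0
```

jog_arm(
  increments=[
    [0,0,0,-0.1,-0.1],
    [0,0,0,-0.2,-0.1],
    [0,0,0,-0.2,-0.1],
  ],
)

```text
time: 26.83
eef_pos: [560.1, -306.8, 301.1]
eef_rot: [0.669, 0.743, -0.001, -0.001]
contact_force: [1.2, 0.8, 0.1]
width: 0.449
finger_force: 0.0
```

Run:
```python
from h import *
o=ctrl.get_obs(); im=eyes.grab_frame('wrist');print(o['eef_pos'],o['eef_rot'],o['joint_pos'].round(2))
cv2.imwrite('pics/w7.png',im[:,:,::-1])
```

```text
[ 560.12381358 -306.82761596  301.08332299] [ 6.69187948e-01  7.43092198e-01 -7.26554728e-04 -9.73467330e-04] [-0.07  0.48  0.75  1.51 -0.33  1.29  0.82]
```

View pics/w7.png

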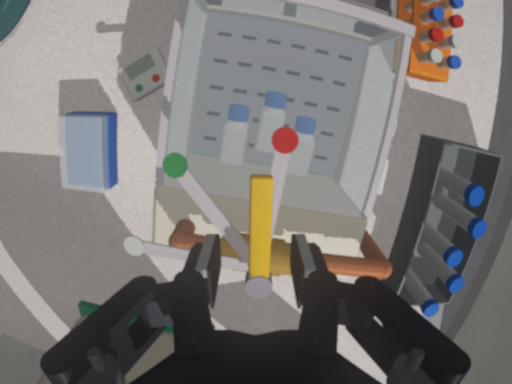

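The yellow lever runs from its tip at (261,177) to the axis at (259,287), between the fingers and nearly aligned. Three bottles are visible in the chest.

```bash
cat >> h.py <<'E'
def lever():
    o=ctrl.get_obs(); im=eyes.grab_frame('wrist'); h=cv2.cvtColor(im,cv2.COLOR_RGB2HSV)
    m=((h[...,0]>20)&(h[...,0]<30)&(h[...,1]>150)&(h[...,2]>110)).astype(np.uint8)
    n,l,s,c=cv2.connectedComponentsWithStats(m); k=1+np.argmax(s[1:,4]); v,u=np.nonzero(l==k)
    P=np.array([hit('wrist',a,b,254.5,o)[:2] for a,b in zip(u,v)]); vx,vy,x,y=cv2.fitLine(P.astype(np.float32),cv2.DIST_L2,0,.01,.01).ravel()
    a=np.arctan2(vy,vx)%np.pi; t=(P-[x,y])@[vx,vy]
    print('TCP',o['eef_pos'].round(1),'lever ang',round(float(a),3),'joint',round(float(a-1.506),3),'centre',x,y,'ends',np.array([x,y])+t.min()*np.array([vx,vy]),np.array([x,y])+t.max()*np.array([vx,vy]),s[k])
E
python3 - <<'E'
from h import *
lever();o=ctrl.get_obs();q=o['eef_rot'];print('closing',2*np.arctan2(q[1],q[0])-np.pi/2,hit('wrist',259,287,254,o))
E
```

```text
TCP [ 560.1 -306.5  301.4] lever ang 1.663 joint 0.157 centre 567.60077 -316.0739 ends [ 564.13671326 -278.72351487] [ 571.600878   -359.20418445] [ 249  177   24  101 2048]
closing 0.11398900230959685 [ 573.51796778 -369.69912211  254.        ]
```

jog_arm(
  increments=[
    [5,0,-20,-0.02,-0.1],
    [5,0,-45,-0.02,-0.1],
    [5,0,-64,-0.02,-0.1],
    [5,0,-64,-0.02,-0.1],
    [5,0,-64,-0.02,-1],
  ],
)

```text
time: 27.35
eef_pos: [565.0, -306.5, 238.7]
eef_rot: [0.674, 0.739, -0.0, -0.001]
contact_force: [-0.8, -0.2, -0.1]
width: 0.325
finger_force: 0.0
```

jog_arm(
  increments=[
    [0,0,0,0,-1],
    [0,0,0,0,-1],
    [0,0,0,0,-1],
    [0,0,0,0,-1],
    [0,0,0,0,-1],
  ],
)

```text
time: 27.77
eef_pos: [565.1, -307.1, 240.2]
eef_rot: [0.674, 0.738, 0.0, 0.0]
contact_force: [-6.0, 3.4, 4.0]
width: 0.168
finger_force: 58.8
```

jog_arm(
  increments=[
    [-8,-1,0,0.12,-1],
    [-16,-3,0,0.24,-1],
    [-23,-7,0,0.36,-1],
    [-30,-11,0,0.49,-1],
    [-37,-16,0,0.615,-1],
  ],
)

```text
time: 28.18
eef_pos: [528.5, -321.9, 240.2]
eef_rot: [0.418, 0.908, 0.001, 0.0]
contact_force: [2.0, 7.2, 4.6]
width: 0.171
finger_force: 58.8
```

jog_arm(
  increments=[
    [0,0,0,0.01,-1],
    [0,0,0,0.01,-1],
  ],
)

```text
time: 28.35
eef_pos: [528.2, -322.2, 240.1]
eef_rot: [0.416, 0.909, 0.001, 0.0]
contact_force: [-4.7, 10.5, 6.0]
width: 0.169
finger_force: 59.6
```

Run:
```python
from h import *
lever();o=ctrl.get_obs();q=o['eef_rot'];print('closing',2*np.arctan2(q[1],q[0])-np.pi/2,o['eef_pos'])
```

```text
Traceback (most recent call last):
  File "h.py", line 47, in lever
    P=np.array([hit('wrist',a,b,254.5,o)[:2] for a,b in zip(u,v)]); vx,vy,x,y=cv2.fitLine(P.astype(np.float32),cv2.DIST_L2,0,.01,.01).ravel()
                ~~~^^^^^^^^^^^^^^^^^^^^^
  File "h.py", line 24, in hit
    o,d=ray(name,u,v,obs); return o+d*(z-o[2])/d[2]
        ~~~^^^^^^^^^^^^^^
  File "h.py", line 16, in ray
    i,f=cam(name)
        ~~~^^^^^^
  File "h.py", line 10, in cam
    i=eyes.camera_info(name); f=192/np.tan(np.radians(i['vfov'])/2)
ValueError: time passes only in moves, steps and waits
```

jog_arm(
  increments=[
    [0,0,0,0,-0.2],
    [0,0,0,0,-0.1],
    [0,0,0,0,-0.1],
    [0,0,30,0,-0.1],
    [0,0,65,0,-0.1],
  ],
)

```text
time: 28.82
eef_pos: [527.4, -322.5, 303.2]
eef_rot: [0.417, 0.909, -0.0, -0.002]
contact_force: [1.7, -0.1, 1.0]
width: 0.449
finger_force: 0.0
```

jog_arm(
  increments=[
    [0,0,0,0,-0.1],
    [0,0,0,0,-0.1],
    [0,0,0,0,-0.1],
  ],
)

```text
time: 29.07
eef_pos: [528.2, -323.0, 303.8]
eef_rot: [0.417, 0.909, -0.0, 0.0]
contact_force: [-0.8, 0.5, -1.1]
width: 0.449
finger_force: 0.0
```

```bash
sed -i 's/^def cam(name):/import functools\n@functools.cache\ndef cam(name):/' h.py
python3 - <<'E'
from h import *
lever();im=eyes.grab_frame('wrist')
cv2.imwrite('pics/w8.png',im[:,:,::-1])
E
```

```text
TCP [ 528.2 -323.   303.8] lever ang 2.279 joint 0.773 centre 537.43445 -328.0692 ends [ 513.26764822 -299.87709456] [ 565.8147808  -361.17668862] [ 245  173   23  101 2039]
```

View pics/w8.png

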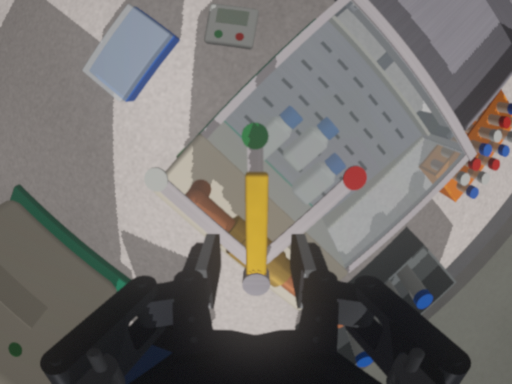

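The lever lies over the green mark (joint about 0.77), and the three bottles are in the chest. I'll back off and hand in.

jog_arm(
  increments=[
    [-10,0,30,0,0],
    [-20,0,60,0,0],
    [-20,0,80,0,0],
    [-20,0,80,0,0],
    [-20,0,80,0,0],
  ],
)

```text
time: 29.58
eef_pos: [508.2, -323.1, 384.1]
eef_rot: [0.417, 0.909, -0.0, 0.0]
contact_force: [0.2, -0.1, -0.2]
width: 0.498
finger_force: 0.0
```

```bash
python3 -c "
from h import *
print(ticket.sign_off())"
```

```text
the job is handed in; nothing more can be done
None
```

The job is done and handed in at about 30 s: all three bottles are in the chest, the tray was lowered and released at its starting height, the gate is shut, and the air valve is half open (measured 0.77 rad against 0.785).

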